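Prop out the kickstand and hold the bell stand upright

ROBOT

A 7-joint arm with a two-finger parallel gripper is mounted at the origin on the work surface. World frame = base frame: x ahead of the robot, y to its left, z up, the work surface at z = 0. Lengths are in m, angles in rad, forces in N, time in s.
With the tool pointing down it reaches from about 0.4 to 0.9 m from the base axis. Payload 5.5 kg.
Tool frame: the origin (TCP) lies midway between the tips of the shut fingers; the grasp point (between the pads) lies 19 mm behind it (manip.grip_depth is the distance from the TCP to the grasp point, in m); z points along the fingers, y is the line along which they close (so a half turn about z gives the same grasp; the last joint's range is limited). The gripper opens to 92 mm and grips with 3 to 60 N. Pads are 19 mm wide; open, the fingers measure 130 mm over their backs; the gripper's body (75 mm by 190 mm) begins 47 mm behind the grasp point.
Start: joints at [-0.871, 0.501, -0.427, 1.55, 0.221, 1.138, -0.21], TCP at [0.275, 0.589, 0.227] pointing down, gripper open.
Joint ranges: [-2.88, 2.88], [-0.31, 2.03], [-1.54, 1.56], [0.2, 2.42], [-1.41, 4.55], [0.19, 2.02], [-2.57, 2.57]. Speed limits (rad/s): [2.57, 2.57, 3.14, 3.14, 3.14, 3.14, 3.14].

INTERFACE

Orientations are given as a unit quaternion [x, y, z, w].
In Python, from bench import manip, effector, viewer gives the robot as it stands. Calls block until the motion is done:
- manip.move_pose(position, orientation): joint-space move of the TCP to a pose.
- manip.servo_line(position, ori=None, vel=0.15): straight line of the TCP; ori=None keeps the orientation; vel is the mean speed in m/s.
- manip.movej(angles): joint-space move.
- effector.open_jaws() and effector.close(f_grip=None): open the fingers fully, or close them until they stop; f_grip is the grip in N (None keeps the last).
- manip.sleep(seconds).
- manip.solve_ik(position, orientation): joint angles nearest the present ones, or None.
- viewer.get_image(name): name is "scene" or "side" or "wrist"; returns the picture (384x512x3 uint8, red, green, blue); there is no depth.
- viewer.get_calibration(name): a dict with "vfov" (degrees; the focal length in pixels is half the picture's height over the tangent of half this angle, whatever the lens; pixels are square), "cx", "cy" (the principal point, pixels), "eye" and "attitude" of the camera in the world. Camera axes: x right, y down, z forward; pixel columns grow to the right and rows downward; lengths in m; the calibration is good to about 2 mm. A picture is of the moment at which its call begins: read the wrist's pose just before it. get_calibration takes no time and is no camera call; for the wrist camera it gives the pose at the moment of the call.
A pose or a line that the arm cannot do raises manip.PlanningError and nothing moves.
- manip.hand_in(): hands the job in; it is judged then, once.
Readings, each from a call of its own:
- manip.current_clock(): time.
- manip.current_q(): joint angles.
- manip.current_joint_velocities(): joint speeds.
- manip.current_tau(): joint torques, N m.
- manip.current_tool_pos(): TCP position.
- manip.current_tcp_rot(): TCP orientation.
- manip.current_force(): force on the tool from outside, world axes, zero at the start.
- manip.current_wrist_torque(): the same for the moment, N m.
- manip.current_finger_gap(): finger opening in m.
- manip.current_gripper_force(): force on a finger pad.
Only numpy, scipy, OpenCV 4.12 (cv2) and the standard library are available. Lean on these libraries where they do the work, as an engineer would, in place of code of your own. Each camera call takes 0.05 s, during which the arm holds its last target. There are 200 camera calls.

TASK

Get the tilting bell stand ready for work: lift the wooden paddle up and off the stand's hook and put it in the small open metal caddy, then flip the kickstand over centre, all the way down, while the frame still leans back. Then take the frame by its top rail, bring it upright and finish while still holding it upright by the rail, because its spring tips it back if you let go. Leave the jar, the oil bottle and the mallet alone.

Things in the scene. Friction and masses are not known exactly. Their poses are not given: they have to be found in the camera images.
- stand: Grey base plate of the stand, fixed to the bench: 200 x 200 x 12 mm, centred 20 mm towards +x of its origin. Origin: on the bench, straight below the frame's pivot axis, midway between the uprights. z is up, y runs along the pivot axis and the top rail, -x faces roughly the robot. The pivot axis is 45 mm above the origin.
- frame (a joint): Tilt of the frame about the pivot axis, rad. 0: leaning back (to the stand's +x) by 0.35 rad on its stop, as at the start; 0.35: upright; 0.40: end stop. Two 14 mm square uprights at y = +90 and -90 mm, 190 mm from pivot to rail. Spring and weight pull it back to 0: bringing it upright takes 2 to 5 N at the rail.
- rail: Round steel top rail of the frame, 14 mm diameter, 210 mm long along y. Origin: its middle, on its axis, 190 mm from the pivot axis, about 224 mm above the bench at the start. It is a sleeve that turns easily about its own axis in the frame, so a grip on it need not tilt with the frame.
- rail_grip (a point): A free point to grip on the rail's axis, 50 mm from its middle towards y negative (away from the kickstand); nothing within 30 mm along the rail. The rail is gripped from above, the fingers before and behind it.
- hook_tip (a point): Centre of the upturned end of the hook, an 8 mm steel rod from the rail's middle towards the stand's -x. With the frame leaning back, the rod's lowest, level part, where the paddle hangs, lies 45 to 72 mm out from the rail's axis and 12 mm lower; the tip is 85 mm out and 6 mm above the rail's axis.
- bell_rim (a point): Centre of the rim of the brass bell, 90 mm across, which points 77 mm out of the frame's +x side, from a 12 mm crossbar 100 mm from the pivot. Fixed to the frame.
- kickstand (a joint): Angle of the kickstand on the frame, rad. 0: folded, pointing up along the uprights, as at the start; grows as its tip swings towards the stand's -x and down; 2.618: fully down, on its stop. The heavy steel lug on its hub makes it fall over centre: before about 1.05 it falls back up to 0, beyond it falls down by itself (0.06 N m at most, under 1 N at the foot).
- kick_hinge (a point): Hub of the kickstand: on its hinge axis (parallel to y), at y = +140 mm of the stand, 75 mm from the pivot along the frame; 50 mm outside the upright. Hub disc 26 mm diameter, 26 mm wide, with a round weight lug (28 mm diameter, 26 mm wide) 42 mm from the hinge at a right angle to the leg, pointing back (+x) when folded.
- kick_tip (a point): Centre of the round rubber foot (18 mm diameter) at the free end of the kickstand, 126 mm from kick_hinge; the leg between is a 12 mm steel rod. With the kickstand folded the foot is the topmost part, and the space behind the leg (towards the stand's +x) is free for a finger.
- paddle: Flat light wooden paddle hanging on the hook: 40 mm wide (its y), 12 mm thick (x), 110 mm tall (z), 60 g. Origin: centre of its lower end. Hole 20 mm wide, from 52 to 92 mm above the origin; the hook passes under the hole's upper edge. Top about 234 mm above the bench, side edges free for fingers. Raised 23 mm it clears the hook and moves off to the stand's -x.
- paddle_mid (a point): Middle of the paddle, 55 mm above its origin.
- caddy: Open rectangular aluminium caddy, fixed on the bench: 100 mm (x) by 80 mm (y) outside, 70 mm high, walls 5 mm, floor 5 mm. Origin: centre of its underside.
- jar: Closed glass jar, 64 mm diameter, 85 mm high; bystander. Origin: centre of its underside.
- oiler: Small amber bottle, 32 mm diameter, 90 mm high; bystander. Origin: centre of its underside.
- mallet: Mallet with a wooden handle, 240 mm long, lying on the bench; bystander. Its x runs along it.
Things that resemble listed ones, but are neither listed nor needed, are in the scene too. There is more than one size of the paddle; the job needs the smallest.

How it is judged:
By the outcome, as a careful person would: the job done as asked, in the order asked, and still so for the second after the job is handed in, while the arm keeps its last pose, push and grip.
It also fails if it takes over 67 s, if anything falls off the work surface, if the arm or the gripper's body presses on something with over 40 N, if the wrist force passes 120 N, or if a joint passes its speed limit or range.

## Working session

There is one attempt and no reset: what is moved stays moved. The work goes in short steps, each a Python script; the robot and the scene stay as the last script left them, time stands still between calls to the robot, and variables do not carry over. Pictures are saved under pics/ and viewed, at most 10 in all, crops included, and the job is handed in when it is done.

```bash
ls; mkdir -p pics
python3 - <<'E'
from bench import manip, effector, viewer
import cv2,numpy as np
for n in ("scene","side","wrist"):
    c=viewer.get_calibration(n); print(n,c)
    im=viewer.get_image(n); cv2.imwrite(f"pics/{n}0.png",im[:,:,::-1]); 
a=[cv2.imread(f"pics/{n}0.png") for n in ("scene","side")]
print(manip.current_clock(),manip.current_tcp_rot(),manip.grip_depth)
E
```

```text
pics
scene {'vfov': 48.71320475223982, 'cx': 255.1220916387335, 'cy': 193.76783574312307, 'eye': array([ 1.20745561, -0.25789595,  1.12573098]), 'attitude': array([ 0.79723995,  0.50968273, -0.17980076, -0.26889341])}
side {'vfov': 44.1975368953569, 'cx': 253.8917386685945, 'cy': 180.13744718558442, 'eye': array([0.48041886, 1.02694283, 1.01382008]), 'attitude': array([-0.01312103,  0.91108693, -0.41173259,  0.01499072])}
wrist {'vfov': 70.08394617624879, 'cx': 254.4499041561245, 'cy': 194.630663156061, 'eye': array([0.20787438, 0.62019882, 0.38364626]), 'attitude': array([0.83513922, 0.53231104, 0.07340272, 0.11747117])}
0.15 [ 2.16640738e-01  9.76251113e-01 -7.20621070e-04 -1.89142963e-04] 0.0188
```

View pics/scene0.png

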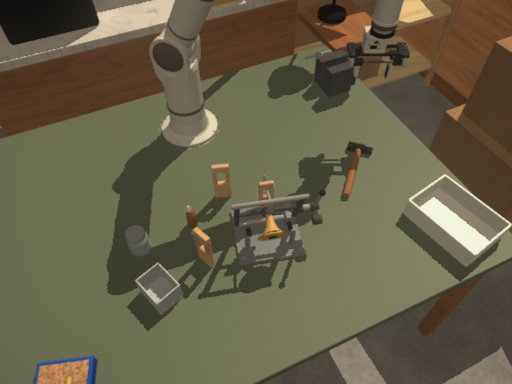

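View pics/side0.png

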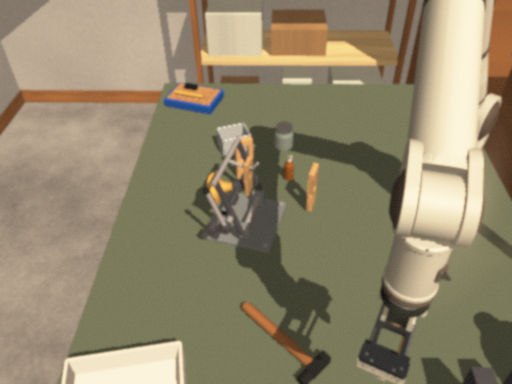

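The scene view shows the stand at about (268,225), the hung paddle near (266,190), two decoy paddles at (222,180) and (204,247), the caddy at (160,288), the jar at (138,240) and the oiler at (192,217). I'll enlarge both views.

```bash
cat > h.py <<'E'
from bench import manip, effector, viewer
import cv2,numpy as np
from scipy.spatial.transform import Rotation as R
def ray(c,u,v):
    f=192/np.tan(np.radians(c['vfov'])/2)
    d=np.array([(u-c['cx'])/f,(v-c['cy'])/f,1]); d=R.from_quat(c['attitude']).apply(d)
    return np.array(c['eye']),d/np.linalg.norm(d)
def plane(c,u,v,z):
    e,d=ray(c,u,v); return e+d*(z-e[2])/d[2]
def tri(*obs):
    A=np.zeros((3,3));b=np.zeros(3);rs=[ray(*o) for o in obs]
    for e,d in rs: P=np.eye(3)-np.outer(d,d);A+=P;b+=P@e
    p=np.linalg.solve(A,b); return p,max(np.linalg.norm((np.eye(3)-np.outer(d,d))@(p-e)) for e,d in rs)
def proj(c,p):
    f=192/np.tan(np.radians(c['vfov'])/2)
    q=R.from_quat(c['attitude']).inv().apply(np.array(p)-c['eye']); return f*q[0]/q[2]+c['cx'],f*q[1]/q[2]+c['cy']
E
python3 - <<'E'
from h import *
a=cv2.imread("pics/scene0.png")[160:310,220:330]
b=cv2.imread("pics/side0.png")[120:255,195:295]
a=cv2.resize(a,None,fx=4,fy=4,interpolation=cv2.INTER_CUBIC);b=cv2.resize(b,None,fx=3.6,fy=4,interpolation=cv2.INTER_CUBIC)
b=cv2.copyMakeBorder(b,0,600-b.shape[0],0,0,cv2.BORDER_CONSTANT)
m=np.hstack([a,b])
print(m.shape);cv2.imwrite("pics/crop.png",m)
S=viewer.get_calibration("scene")
for n,u,v,z in (("plateL",237,262,.012),("plateR",304,256,.012),("rail l",232,212,.224),("rail r",308,200,.224),("caddy",160,283,.07)): print(n,plane(S,u,v,z).round(3))
E
```

```text
(600, 800, 3)
plateL [ 0.627 -0.067  0.012]
plateR [0.692 0.122 0.012]
rail l [ 0.597 -0.057  0.224]
rail r [0.647 0.14  0.224]
caddy [ 0.628 -0.291  0.07 ]
```

View pics/crop.png

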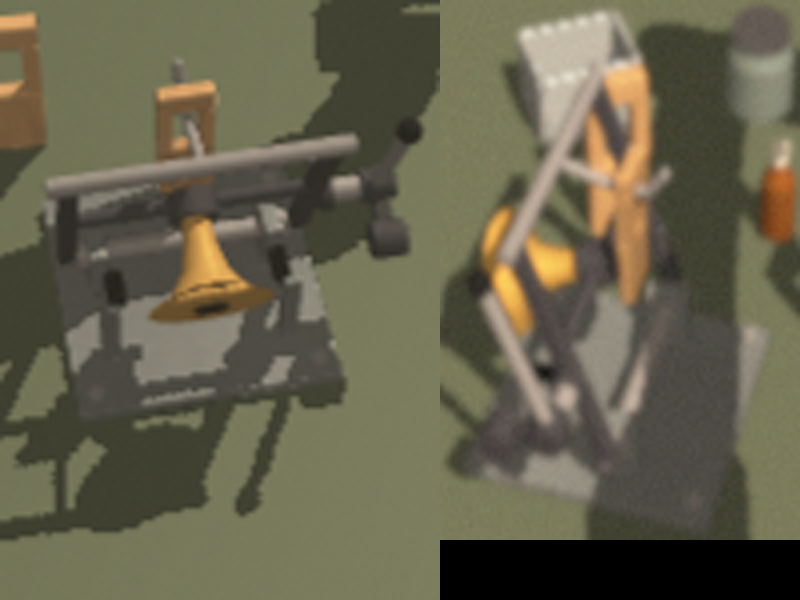

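The crops show the rail ends, the hook tip, the kickstand foot (black ball) with its lug, and the paddle. In the side view the hung paddle overlaps the decoy behind it. I'll triangulate the clear points.

Run:
```python
from h import *
S=viewer.get_calibration("scene");D=viewer.get_calibration("side")
s=lambda x,y:(S,220+x/4,160+y/4)
d=lambda x,y:(D,195+(x-440)/3.6,120+y/4)
P={}
for n,a,b in (("railR-",(48,187),(600,72)),("railL+",(354,144),(510,255)),("hooktip",(178,62),(667,172)),("kicktip",(408,130),(482,283)),("lug",(388,238),(463,460)),("hub",(378,183),(487,435)),):
    P[n],r=tri(s(*a),d(*b)); print(n,P[n].round(4),round(r,4))
v=P["railL+"]-P["railR-"];print(np.linalg.norm(v),np.arctan2(-v[0],v[1]),(P["railL+"]+P["railR-"])/2)
for n,p in (("c1",(82,418)),("c2",(345,380)),("c3",(45,200))): print(n,plane(*s(*p),.006 if n!="c3" else .012).round(4))
m=lambda im:cv2.cvtColor(im,cv2.COLOR_BGR2HSV)
for n in ("scene","side"):
    h=m(cv2.imread(f"pics/{n}0.png")); k=cv2.inRange(h,(5,90,120),(22,255,255))
    _,_,st,ce=cv2.connectedComponentsWithStats(k)
    for q,c in zip(st[1:],ce[1:]):
        if 30<q[4]<900: print(n,q,c.round(1))
```

```text
railR- [ 0.5757 -0.0509  0.2202] 0.0027
railL+ [0.6289 0.1475 0.222 ] 0.005
hooktip [0.5199 0.07   0.2281] 0.0034
kicktip [0.642  0.1822 0.2313] 0.0029
lug [0.6523 0.1919 0.0936] 0.0132
hub [0.6287 0.1964 0.126 ] 0.0167
0.20545298364777373 -0.26186409869749805 [0.60227667 0.04831434 0.2210801 ]
c1 [ 0.6356 -0.0595  0.006 ]
c2 [0.6896 0.132  0.006 ]
c3 [ 0.4451 -0.0095  0.012 ]
scene [398   0  52  27 855] [418.3  10.7]
scene [323  12  49  37 877] [350.6  29.1]
scene [387  37  20   7  81] [395.6  40.1]
scene [496  36  16  16 143] [505.9  42.7]
scene [295  42  27   8  54] [309.4  45. ]
scene [362  51  68  37 652] [401.1  69.8]
scene [379  64   7  10  51] [381.8  68.3]
scene [446 104  20  17 155] [455.7 111.4]
scene [211 163  18   7  93] [219.5 165.9]
scene [344 169  12  25 174] [349.8 181.3]
scene [215 180  15   6  44] [221.2 182.4]
scene [259 180  15   8  70] [266.5 182.6]
scene [262 215  21  21 219] [270.9 226.1]
scene [193 227  17  15 113] [200.8 233.8]
scene [199 244   7   9  32] [202.3 247.8]
side [168  84  51  21 627] [193.9  94. ]
side [235 136  19  60 694] [245.4 164. ]
side [284 161  11  19 149] [289.7 169.4]
side [306 162  14  51 483] [311.8 186.1]
side [206 172  15  32 220] [212.7 187.8]
side [218 178  15  15 149] [225.2 185. ]
side [242 301  36  35 477] [259.8 317.7]
side [285 346  27  19 176] [300.  355.7]
```

```bash
cat >> h.py <<'E'
YAW=-.263; O=np.array([.5405,.0645,0])
def W(x,y,z): return O+R.from_euler('z',YAW).apply([x,y,z])
def Q(yaw): return (R.from_euler('z',yaw)*R.from_euler('x',np.pi)).as_quat()  # tool x along yaw, pointing down
def snap(n,name):
    c=viewer.get_calibration(n); im=viewer.get_image(n)[:,:,::-1].copy(); cv2.imwrite(f"pics/{name}.png",im); np.save(f"pics/{name}.npy",c,allow_pickle=True); return c,im
def cal(name): return np.load(f"pics/{name}.npy",allow_pickle=True).item()
E
python3 - <<'E'
from h import *
q=Q(YAW+np.pi)
for p in (W(-.06,0,.38),W(-.06,0,.203),W(.10,.14,.2155),W(-.06,.14,.17),W(.065,-.05,.205),):
    print(p.round(3),[None if s is None else s.round(2) for s in (manip.solve_ik(p,q),manip.solve_ik(p,Q(YAW)),manip.solve_ik(p,Q(YAW+np.pi/2)),manip.solve_ik(p,Q(YAW-np.pi/2)))])
p=manip.current_tool_pos(); manip.servo_line(p+[0,0,.15],vel=.3)
manip.move_pose(W(-.07,0.0,.40),q)
c,a=snap("wrist","w1")
manip.move_pose(W(-.10,-.07,.36),q); c,a2=snap("wrist","w2")
C=np.array([.628,-.291,.07])
manip.move_pose(C+[-.05,0.,.23],q); c,b=snap("wrist","w3"); print(manip.current_clock(),manip.current_q())
m=np.hstack([a,b]);cv2.imwrite("pics/m1.png",cv2.resize(m,(800,300),interpolation=cv2.INTER_AREA))
E
```

```text
[0.483 0.08  0.38 ] [array([-0.03,  0.07, -0.2 ,  1.74,  0.01,  1.34,  1.08]), array([-0.39,  0.06,  0.18,  1.75, -0.01,  1.34, -2.04]), array([-0.21,  0.06, -0.01,  1.74,  0.  ,  1.34, -0.48]), array([ 0.91,  0.22, -1.29,  1.71,  0.22,  1.37,  2.46])]
[0.483 0.08  0.203] [array([-0.03,  0.22, -0.21,  1.98,  0.06,  0.95,  1.04]), array([-0.43,  0.21,  0.24,  1.99, -0.06,  0.95, -1.99]), array([-0.24,  0.21,  0.02,  1.98, -0.  ,  0.95, -0.48]), array([ 0.22,  0.25, -0.5 ,  1.97,  0.14,  0.96,  2.53])]
[0.673 0.174 0.216] [array([-0.08,  0.58, -0.31,  1.44,  0.18,  1.16,  0.89]), array([-0.48,  0.57,  0.28,  1.45, -0.16,  1.14, -2.01]), array([-0.23,  0.56, -0.09,  1.44,  0.05,  1.14, -0.59]), array([ 0.1 ,  0.63, -0.61,  1.43,  0.37,  1.2 ,  2.33])]
[0.519 0.215 0.17 ] [array([-0.14,  0.4 , -0.38,  1.83,  0.18,  0.94,  0.71]), array([-0.64,  0.38,  0.24,  1.85, -0.11,  0.93, -2.18]), array([-0.38,  0.38, -0.08,  1.84,  0.03,  0.93, -0.73]), array([ 0.07,  0.45, -0.65,  1.82,  0.33,  0.97,  2.16])]
[ 0.59  -0.001  0.205] [array([ 0.08,  0.39, -0.16,  1.74,  0.07,  1.02,  1.2 ]), array([-0.27,  0.39,  0.29,  1.75, -0.13,  1.02, -1.77]), array([-0.11,  0.38,  0.08,  1.74, -0.04,  1.02, -0.28]), array([ 0.82,  0.77, -1.3 ,  1.71,  0.77,  1.28,  2.22])]
4.675 [ 0.24094666  0.41024505  0.25053156  1.4912416  -0.10581984  1.25260993
  1.81520841]
```

View pics/m1.png

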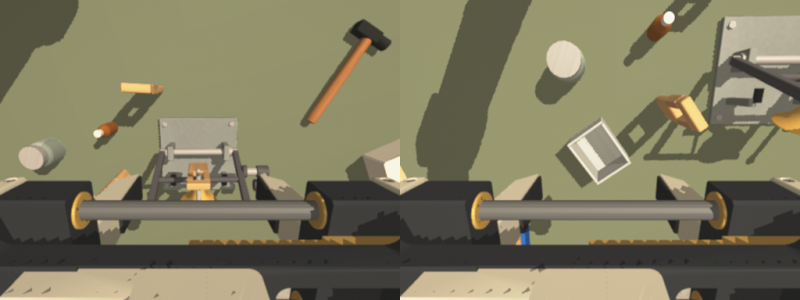

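In w1 the paddle top shows at about (253,226) full-size, with the hook and rail under it. In w3 the caddy, at about (256,193), is rotated by roughly 45°. The mallet and the other bystanders are clear. I'll enlarge the key parts.

Run:
```python
from h import *
I=[cv2.imread(f"pics/w{i}.png") for i in (1,2,3)]
P=[proj(cal(f"w{i}"),W(-.059,0,.234)) for i in (1,2)]; print(P)
def cr(im,u,v,w,h,f): 
    u0,v0=int(u-w/2),int(v-h/2); print(u0,v0); return cv2.resize(im[v0:v0+h,u0:u0+w],None,fx=f,fy=f,interpolation=cv2.INTER_CUBIC)
a=cr(I[0],255,215,100,75,4);b=cr(I[1],*P[1],100,75,4);c=cr(I[2],256,195,100,75,4)
s=cr(cv2.imread("pics/scene0.png"),160,288,100,75,4)
cv2.imwrite("pics/m2.png",np.vstack([np.hstack([a,b]),np.hstack([c,s])]))
```

```text
[(np.float64(253.4271669579087), np.float64(189.21025828135038)), (np.float64(317.3716649098529), np.float64(224.54924435104004))]
205 177
267 187
206 157
110 250
```

View pics/m2.png

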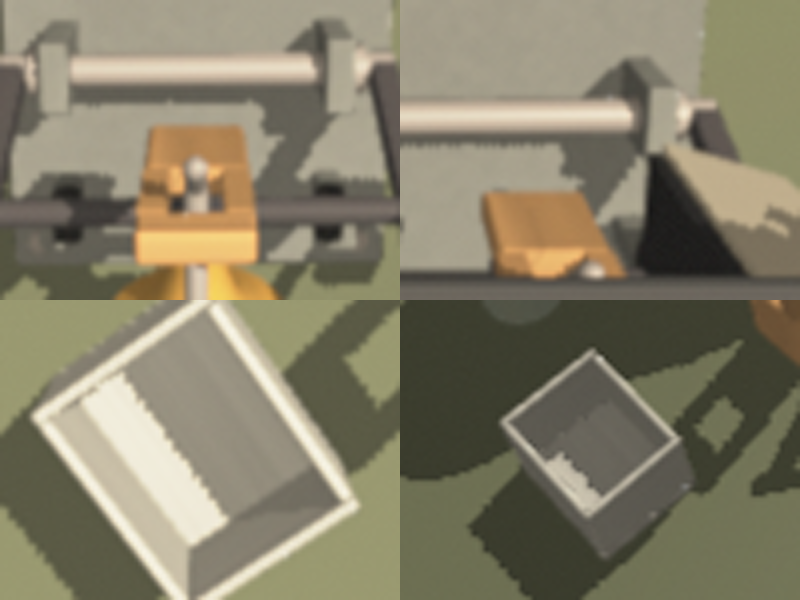

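Run:
```python
from h import *
c=cal("w1");print(c['eye'],R.from_quat(c['attitude']).as_matrix().round(3).tolist())
for n,p in (("plate",W(-.08,-.1,.012)),("plate+",W(-.08,.1,.012)),("hook",[.52,.07,.228]),("padtop",W(-.065,0,.234))): print(n,proj(c,p))
for u,v,z in ((202,151,.012),(305,153.5,.012),(254.3,218,.228),(254,239,.234)): print(plane(c,u,v,z).round(4))
t=[tri((cal("scene0") if 0 else viewer.get_calibration("scene"),264.5,175.5),(c,254.3,218))]
print(t, manip.current_tool_pos(), viewer.get_calibration("wrist")['eye']-manip.current_tool_pos())
```

```text
[0.4014482 0.1031252 0.5577073] [[0.258, 0.929, 0.265], [0.966, -0.248, -0.071], [-0.0, 0.274, -0.962]]
plate (np.float64(203.40193669748555), np.float64(150.28177966635485))
plate+ (np.float64(304.3426770603539), np.float64(150.5196909470719))
hook (np.float64(253.39285934825503), np.float64(216.5288895703201))
padtop (np.float64(253.43350787649834), np.float64(184.44000730582255))
[ 0.4379 -0.0144  0.012 ]
[0.4954 0.1819 0.012 ]
[0.5222 0.0706 0.228 ]
[0.5478 0.0634 0.234 ]
[(array([0.52276187, 0.07086948, 0.22700551]), np.float64(0.0003945607048153762))] [ 0.57886459 -0.288811    0.30066321] [-0.0716581   0.01909824  0.1577889 ]
```

Run:
```python
from h import *
S=viewer.get_calibration("scene");c=cal("w3")
K=[]
for n,a,b in (("l",(135.5,280.5),(214.75,185.5)),("t",(158.25,262.75),(258.5,157)),("r",(180,284.25),(295.25,208)),("b",(157.5,303.75),(253.5,232.5))):
    p,r=tri((S,*a),(c,*b)); print(n,p.round(4),round(r,4)); K.append(plane(c,*b,.07))
print(np.round(K,4)); K=np.array(K)
print("sides",[np.linalg.norm(K[i]-K[(i+1)%4]).round(3) for i in range(4)],"centre",K.mean(0),"yaw lb",[np.arctan2(*(K[j]-K[i])[[1,0]]) for i,j in((0,3),(1,2),(0,1),(3,2))])
print("padtop",tri((S,266.5,182.3),(cal("w1"),254,238.3)))
x=K.mean(0)[:2]
y=-0.98
for yy in (-.98,-.98+np.pi): print(manip.solve_ik([*x,.3],Q(yy)),manip.solve_ik([*x,.09],Q(yy+np.pi/2)),manip.solve_ik([*x,.09],Q(yy-np.pi/2)))
```

```text
l [ 0.5878 -0.3514  0.0626] 0.0006
t [ 0.563  -0.2782  0.0653] 0.0001
r [ 0.6519 -0.2437  0.0657] 0.0005
b [ 0.6771 -0.3157  0.0596] 0.0005
[[ 0.5862 -0.3505  0.07  ]
 [ 0.5624 -0.2782  0.07  ]
 [ 0.6504 -0.2444  0.07  ]
 [ 0.6726 -0.315   0.07  ]]
sides [np.float64(0.076), np.float64(0.094), np.float64(0.074), np.float64(0.093)] centre [ 0.61789469 -0.29703079  0.07      ] yaw lb [np.float64(0.3899976687155127), np.float64(0.36669285367900833), np.float64(1.889619670697323), np.float64(1.876311608707588)]
padtop (array([0.54905186, 0.06392386, 0.229892  ]), np.float64(0.0008572516407378212))
[-0.30837173  0.85403235  1.35360187  1.40245862 -0.8288404   1.52067326
 -1.55783782] [-0.00893886  0.75872119  0.63200218  1.58024676 -0.51364737  0.97406847
 -0.19352069] [ 0.55027775  0.67948288 -0.20653821  1.55757649  0.1625139   0.92140927
  2.45147799]
[ 0.15551976  0.49805349  0.38033333  1.38564573 -0.18547596  1.29296773
  1.1355019 ] [ 0.55027775  0.67948288 -0.20653821  1.55757649  0.1625139   0.92140927
  2.45147799] [-0.00893886  0.75872119  0.63200218  1.58024676 -0.51364737  0.97406847
 -0.19352069]
```

Everything agrees with the stated sizes: paddle top at (0.549, 0.064, 0.23), caddy centre about (0.619, -0.298) with its long axis at 0.38 rad. Next I'll grasp the paddle.

Run:
```python
from h import *
q=Q(YAW+np.pi); x=.008
print(manip.solve_ik([.619,-.298,.09],Q(1.95)))
manip.move_pose(W(x,0,.33),q)
manip.servo_line(W(x,0,.203),vel=.1)
print(manip.current_tool_pos(),manip.current_force())
effector.close(f_grip=15); print("gap",manip.current_finger_gap(),manip.current_gripper_force())
p=manip.current_tool_pos()
manip.servo_line(p+[0,0,.026],vel=.06); print(manip.current_force(),manip.current_finger_gap())
snap("side","s1")
d=W(-.07,0,0)-W(0,0,0)
manip.servo_line(p+d+[0,0,.026],vel=.08); print(manip.current_force(),manip.current_finger_gap())
manip.servo_line(p+d+[0,0,.16],vel=.2)
c,a=snap("wrist","w4"); c,b=snap("scene","s2"); print(manip.current_clock())
cv2.imwrite("pics/m3.png",np.hstack([cv2.resize(a,(400,300)),cv2.resize(b[100:310,110:390],(400,300))]))
```

```text
[ 0.16763386  0.69783064  0.35693979  1.56935843 -0.28472683  0.92610156
  0.99926706]
[0.54875185 0.06248049 0.20370142] [ 0.16889204 -0.80818632  0.24497869]
gap 0.039749071973008025 14.999970048666
[ 0.47513985  0.89079413 -0.15713949] 0.04011764104983145
[-0.00762619  0.27491928 -0.75684581] 0.039736405870364935
10.8583
```

View pics/m3.png

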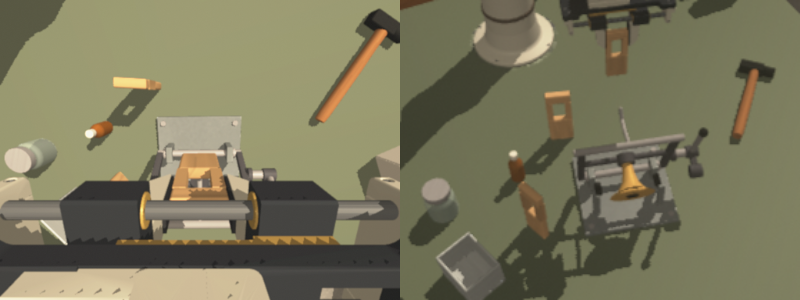

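The paddle is held upright between the fingers and is off the hook, with the hook free. Next I'll place it in the caddy.

Run:
```python
from h import *
q=Q(1.95); C=[.619,-.298]
manip.move_pose([*C,.24],q)
f0=manip.current_force()[2]
manip.servo_line([*C,.094],vel=.15)
z=.094
while manip.current_force()[2]-f0<1.0 and z>.083:
    z-=.002; manip.servo_line([*C,z],vel=.03)
print(z,manip.current_force(),f0,manip.current_tool_pos())
snap("scene","s3")
effector.open_jaws(); manip.sleep(.3)
manip.servo_line([*C,.24],vel=.25)
c,b=snap("scene","s4");c,a=snap("wrist","w5"); print(manip.current_clock())
cv2.imwrite("pics/m4.png",np.hstack([cv2.resize(a,(400,300)),cv2.resize(b[180:330,100:300],(400,300))]))
```

```text
0.092 [-0.12183127 -0.11962411  1.15634174] -0.6127661104964364 [ 0.61934282 -0.2981214   0.09268499]
15.95
```

View pics/m4.png

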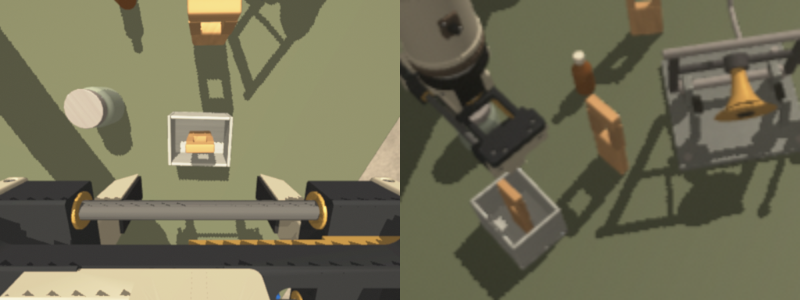

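The paddle sits inside the caddy, below the wrist view's centre and between its walls. Next is the kickstand.

Run:
```python
from h import *
q=Q(YAW+np.pi)
manip.servo_line([.619,-.298,.33],vel=.3)
effector.close(f_grip=20)
manip.move_pose(W(.108,.14,.32),q)
def tcp(phi,r=.095,w=.0095): return W(.0257-r*np.sin(phi)+.006*np.cos(phi)+w,.14,.1155+r*np.cos(phi)+.006*np.sin(phi))
z0=tcp(-.2)[2]
manip.servo_line(W(.108,.14,z0),vel=.12); print(manip.current_force())
snap("side","k0")
for ph in (-.2,0,.2,.4,.55,.7,.85,1.0):
    manip.servo_line(tcp(ph),vel=.08); print(ph,manip.current_force().round(2))
manip.sleep(.5); snap("side","k1")
manip.servo_line(manip.current_tool_pos()+[0,0,.14],vel=.25)
c,b=snap("side","k2"); c,d=snap("scene","k3"); print(manip.current_clock())
k0=cv2.imread("pics/k0.png")
f=lambda im,x,y,w,h:cv2.resize(im[y:y+h,x:x+w],(400,300),interpolation=cv2.INTER_CUBIC)
cv2.imwrite("pics/m5.png",np.hstack([f(b,160,110,180,135),f(d,200,150,160,120)]))
```

```text
[0.18980353 0.45218603 1.16991545]
-0.2 [0.69 0.04 0.67]
0 [0.89 0.35 0.02]
0.2 [1.38 0.12 0.38]
0.4 [ 0.06  0.07 -0.59]
0.55 [ 0.49 -0.41 -0.18]
0.7 [-0.35  0.39  0.46]
0.85 [ 0.49 -0.54 -0.37]
1.0 [-0.09  0.37 -0.7 ]
25.3
```

View pics/m5.png

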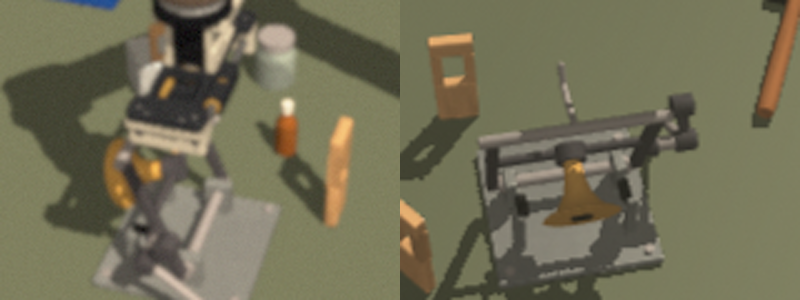

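The kickstand leg now points down towards -x (side crop, from (140,245) to (200,290)), and its lug is up (scene crop (682,105)). I'll check this numerically, then grip the rail.

Run:
```python
from h import *
for th in (2.3,2.618):
    ph=th-.35; lug=W(.0257+.042*np.cos(ph),.14,.1155+.042*np.sin(ph)); ft=W(.0257-.126*np.sin(ph),.14,.1155+.126*np.cos(ph))
    u,v=proj(viewer.get_calibration("scene"),lug);print(th,"lug crop",400+(u-200)*2.5,(v-150)*2.5); u,v=proj(viewer.get_calibration("side"),ft);print("foot side crop",(u-160)*2.222,(v-110)*2.222)
# grip the rail
q=Q(YAW+np.pi/2)
effector.open_jaws()
xr=.065; g=manip.grip_depth
manip.move_pose(W(xr,-.05,.32),q)
c,a=snap("wrist","r0")
zr=.2225
manip.servo_line(W(xr,-.05,zr-g),vel=.1); print(manip.current_force())
effector.close(f_grip=40); manip.sleep(.2)
print("gap",manip.current_finger_gap(),manip.current_gripper_force(),manip.current_force(),manip.current_tool_pos(),manip.current_clock())
c,b=snap("scene","r1");c,d=snap("side","r2")
f=lambda im,x,y,w,h:cv2.resize(im[y:y+h,x:x+w],(400,300),interpolation=cv2.INTER_CUBIC)
cv2.imwrite("pics/m6.png",np.hstack([f(b,200,150,160,120),f(d,160,110,180,135)]))
```

```text
2.3 lug crop 682.7462768239236 106.97693077169085
foot side crop 239.85663851850228 308.64127648919947
2.618 lug crop 679.7698040898692 102.96565434238971
foot side crop 223.2808578099521 323.71515730844425
[ 0.76343851 -0.25192062  0.5782202 ]
gap 0.012802961482943367 39.99729931354523 [ 3.8389794  -0.01909252  0.68501903] [ 0.59093725 -0.00088295  0.20408477] 30.5583
```

View pics/m6.png

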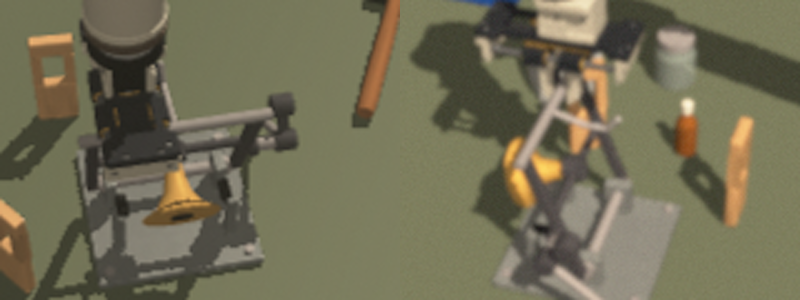

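Run:
```python
from h import *
for n in ("r2","k2"):
    g=cv2.imread(f"pics/{n}.png")[235:275,235:285].max(2)
    print(n);print(g[::3,::2] if n=="r2" else g.min())
    m=cv2.inRange(g,0,45); _,_,st,ce=cv2.connectedComponentsWithStats(m)
    for s,c in zip(st[1:],ce[1:]): 
        if s[4]>5: print(s,c+[235,235])
```

```text
r2
[[208 199 151 111 134 136 127 127 132 146 149 149 148 148 149 150 152 151
  150 145 131 127 128 124 126]
 [156 180 209 200 167 143 136 137 146 151 151 149 151 150 151 148 153 153
  146 140 128 126 128 126 125]
 [137 149 156 183 210 204 170 153 149 150 148 152 150 152 151 152 150 150
  148 129 128 125 125 128 126]
 [ 85 106 133 144 157 186 210 198 166 153 150 148 149 149 154 180 167 154
  141 127 127 126 127 125 126]
 [ 92  82  77  84 106 120 146 188 210 194 161 151 149 152 151 160 156 149
  127 124 127 127 125 127 126]
 [127 123 109  95  78  77  97 115 147 191 208 192 155 133 133 142 142 136
  126 126 129 125 128 129 128]
 [127 128 126 126 119 104  91  74  73  94 145 195 205 139  84 112 122 126
  126 127 126 126 126 126 125]
 [126 127 126 128 127 128 125 119 108  84  72  90 104  67  57 100 127 126
  126 129 130 127 125 127 129]
 [125 129 127 128 124 127 128 127 127 119 105  92  88  93 102 121 127 128
  126 126 126 126 124 127 127]
 [126 129 128 128 127 126 128 128 130 125 125 127 126 127 128 125 126 129
  126 128 128 126 126 127 125]
 [127 125 128 127 128 127 125 125 127 129 128 126 126 126 125 130 126 124
  128 129 129 128 126 127 128]
 [129 126 125 128 126 126 125 126 129 126 128 128 126 126 126 126 127 127
  126 129 127 124 125 127 128]
 [128 126 126 126 130 127 127 125 127 126 129 129 127 126 124 123 125 127
  129 126 126 129 128 125 126]
 [124 127 127 125 124 129 125 126 122 127 127 126 128 126 124 126 127 127
  128 129 128 132 125 127 127]]
k2
54
```

The dark foot at side pixel (262,255) matches the fully-down prediction of (260.5,255.7). Plate, hook and grip force all put the stand about 2.5 mm further along +x, so I'll use that when raising the frame.

Run:
```python
from h import *
g=manip.grip_depth; dx=.0025
print(manip.current_tool_pos()-W(.065,-.05,.2225-g))
for a in np.linspace(.32,0,7):
    manip.servo_line(W(dx+.19*np.sin(a),-.05,.0445+.19*np.cos(a)-g),vel=.05)
    print(round(a,3),(R.from_euler('z',-YAW).apply(manip.current_force())).round(2),round(manip.current_finger_gap(),4))
manip.sleep(.5)
print(manip.current_force(),manip.current_clock(),manip.current_tool_pos())
c,b=snap("scene","u1");c,d=snap("side","u2")
S=viewer.get_calibration("scene");D=viewer.get_calibration("side")
for n,p in (("rail+",W(dx,.105,.235)),("hub",W(dx,.14,.12))): print(n,np.round(proj(S,p),1),np.round(proj(D,p),1))
f=lambda im,x,y,w,h:cv2.resize(im[y:y+h,x:x+w],(400,300),interpolation=cv2.INTER_CUBIC)
cv2.imwrite("pics/m7.png",np.hstack([f(b,200,150,160,120),f(d,180,130,160,120)]))
```

```text
[ 0.00058723 -0.00018575  0.00038637]
0.32 [ 2.04  0.32 -3.08] 0.0128
0.267 [ 1.61 -0.57 -5.84] 0.0128
0.213 [ 2.27 -1.26 -7.16] 0.0127
0.16 [ 1.93 -1.29 -8.64] 0.0131
0.107 [  2.52  -1.78 -11.07] 0.013
0.053 [  2.98  -3.54 -12.88] 0.013
0.0 [  3.82  -3.42 -13.77] 0.0128
[  1.25281038  -4.50046462 -12.79335446] 33.5083 [0.53008104 0.01498544 0.21554475]
rail+ [302.8 174.4] [235.4 186. ]
hub [311.4 197.9] [232.9 228. ]
```

View pics/m7.png

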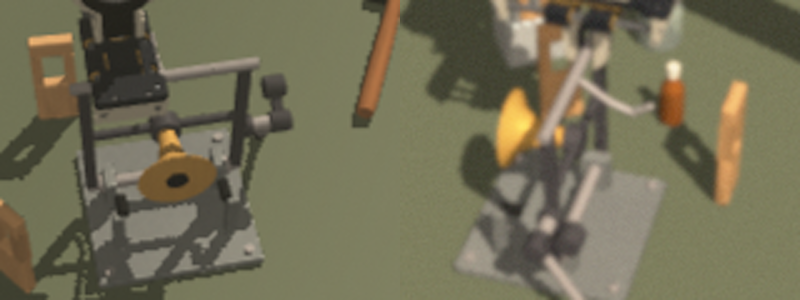

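The frame is upright: the rail's +y end is at scene (303,175), predicted (302.8,174.4), and the kickstand is still down. I'll ease the vertical load a little, check the tilt against the starting pixels, and hand in.

Run:
```python
from h import *
S=viewer.get_calibration("scene");D=viewer.get_calibration("side");dx=.0025
p0,p1=W(.065+dx,.105,.2235),W(dx,.105,.235)
print("pred shift",np.subtract(proj(S,p1),proj(S,p0)),np.subtract(proj(D,p1),proj(D,p0)),"seen",(303.2-308.8,175.2-196),(237.5-214.4,186.5-183.75))
p=manip.current_tool_pos()
manip.servo_line(p-[0,0,.0015],vel=.02); manip.sleep(.4)
print(manip.current_force(),manip.current_finger_gap(),manip.current_clock(),manip.current_tool_pos())
```

```text
pred shift [ -5.33303934 -21.02120478] [24.31766205  1.40896474] seen (-5.600000000000023, -20.80000000000001) (23.099999999999994, 2.75)
[ 1.06401131 -4.42229294 -5.68858536] 0.012799859136359063 34.2583 [0.53187265 0.01456225 0.2153876 ]
```

Run:
```python
from h import *
t=W(.0015,-.05,.2345-manip.grip_depth-.0015)
manip.servo_line(t,vel=.02); manip.sleep(.4)
print(manip.current_tool_pos()-t,R.from_euler('z',-YAW).apply(manip.current_tool_pos()-O),manip.current_force(),manip.current_joint_velocities().round(3),manip.current_clock())
print(manip.hand_in())
```

```text
[ 0.00151313 -0.00090493  0.0012061 ] [ 0.00319636 -0.05048043  0.2154061 ] [ 0.86511459 -5.36698314 -5.6069319 ] [-0.001  0.001  0.001  0.001 -0.    -0.002 -0.   ] 34.9083
the job is handed in; nothing more can be done
None
```

The job is handed in at about 35 s: the paddle is in the caddy, the kickstand was flipped fully down while the frame leaned back, and the gripper is holding the frame upright by its rail, within about 0.01–0.02 rad of vertical by my measurements.

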